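# Open the bar clamp on the glued peg caddy

### The arm

A 7-joint arm with a two-finger parallel gripper is mounted at the origin on the work surface. World frame = base frame: x ahead of the robot, y to its left, z up, the work surface at z = 0. Lengths are in m, angles in rad, forces in N, time in s.
With the tool pointing down it reaches from about 0.4 to 0.925 m from the base axis. Payload 5.6 kg.
Tool frame: the origin (TCP) lies at the very end of the fingers, on their centre line; the grasp point (between the pads) lies 19 mm behind it (pinch_z is the distance from the TCP to the grasp point, in m); z points along the fingers, y is the line along which they close (so a half turn about z gives the same grasp; the last joint's range is limited). The gripper opens to 85 mm and grips with 20 to 120 N. Pads are 22 mm wide; open, the fingers measure 114 mm over their backs; the gripper's body (76 mm by 85 mm) begins 54 mm behind the grasp point. The pads swing forward as they close: fully open they stand 13 mm farther back than shut.
Start: joints at [1.1, 0.468, -0.012, 1.603, 0.006, 1.071, -0.056], TCP at [0.27, -0.591, 0.231] pointing down, gripper open.
Joint ranges: [-2.53, 2.53], [-0.31, 2.02], [-1.57, 1.55], [0.28, 2.44], [-1.29, 4.43], [0.15, 1.84], [-2.92, 2.92]. Speed limits (rad/s): [2.57, 2.57, 3.14, 3.14, 3.14, 3.14, 3.14].

### API

Orientations are given as a rotation vector (axis times angle).
In Python, from bench import * gives the robot as it stands.
- The arm moves only by the tool send_rows, never from a script. Its argument "increments" is a list of rows, each a list of 7 numbers: the closure, from 0 (fully open) to 1 (shut), then the shift along the tool's x, y, z scaled (see below), then the turn, a rotation vector about the tool's x, y, z scaled (see below). In form: [[claw, dx, dy, dz, rx, ry, rz], ...]. A call has 1 to 12 rows; each row shifts and turns the commanded pose from where the row before left it, along the tool's axes as they then stand; what a row does not reach is not made up. The controller multiplies each number of a shift by 2 cm and each number of a turn by 0.08 rad. A row lasts 1/12 s, in which the tool goes at most 41.7 mm and 7.16 degrees, less where a joint would pass 70% of its speed; a pose out of reach is approached as far as the arm can. A call with a number of a shift or a turn outside -1 to 1 is refused whole. A call with a gripper value outside its range is refused whole. The fingers move at their own pace and stop on an object; "grip_force" is the grip in N (left out, the last holds). Time passes only in rows, so rows that do not move let the fingers close. It gives the time, the measured TCP pose, the force, the opening and the grip force at its end, in the units of the state.
- read_state(): the state, without advancing time (a new reading comes with each control period).
- snapshot(name): name is "side" or "top"; returns a dict with "image" (384x512x3 uint8, red, green, blue), "range_z" (384x512 float32, m along the optical axis (not along the pixel's ray), 0 where there is no reading), "fx", "fy", "cx", "cy" (pixels), "k1" (the pictures are not rectified: a ray, as slopes to the right and down, at radius r is drawn at 1 + k1 r^2 times it, then the intrinsics apply), "eye" and "orientation" of the camera in the world. Camera axes: x right, y up, looking along -z (the intrinsics and any distortion apply to the point x, -y, -z); pixel columns grow to the right and rows downward; lengths in m; the calibration is good to about 2 mm. A picture is of the moment at which its call begins.
- close_job(): hands the job in; it is judged then, once.
The state is a dict: "clock": time; "joint_pos": joint angles; "joint_vel": joint speeds; "joint_efforts": joint torques, N m; "position": TCP position; "eef_rot": TCP orientation; "force": force on the tool from outside, world axes, zero at the start; "moment": the same for the moment, N m; "finger_gap": finger opening in m; "grasp_force": force on a finger pad.
Only numpy, scipy, OpenCV 4.12 (cv2) and the standard library are available. Lean on these libraries where they do the work, as an engineer would, in place of code of your own. Each camera call takes 0.05 s, during which the arm holds its last target. There are 200 camera calls.

### The job

The glue on the wooden peg caddy has set and the clamp's screw has already been slackened. With a fingertip, press down the spring-loaded thumb lever of the clamp's sliding jaw to free its ratchet and, keeping it pressed, push the jaw back along the notched bar, away from the caddy, all the way to the stop bolt; then let go and move clear. Leave the caddy where it rests, not lifted or tipped, and do not disturb the things standing around the clamp.

Things in the scene. Friction and masses are not known exactly. Their poses are not given: they have to be found in the camera images.
- clamp: Bar clamp on a plywood glue-up board (180 x 480 x 12 mm), fixed. Origin: on the counter under the bar's centre line, at the sliding jaw's gripping face when joint jaw is 0. y runs level along the bar the way the jaw opens, x across, z up. Notched bar 26 mm wide, top 44 mm above the counter. Towards -y: caddy, then screw head and crank (to y = -250 mm, 107 mm high). Stop bolt on the bar at y = 232 mm, 9 mm high.
- jaw (a joint): Travel of the dark steel jaw in m: 0 = at the caddy, 0.136 = at the stop bolt. Lever up: the ratchet stops it at the next notch (every 15 mm). Lever down: it slides with about 2 N friction. Face plate 66 mm wide, 14 mm thick, top 103 mm above the counter; behind it (+y) a low saddle 41 mm wide, to 88 mm from the gripping face, 49 mm above the counter, carries the lever.
- release (a joint): Thumb lever angle in rad: 0 = up (ratchet engaged), 0.36 = pressed fully down on its stop; the ratchet is free above 0.23. A spring lifts it when let go: about 2.5 N at first, 6 N at the bottom. If it rises on the way, the ratchet catches in the next notch.
- release_pad (a point): Middle of the top of the lever's steel thumb pad; when up, 66 mm above the counter, 68 mm behind the gripping face. Pad 38 mm across the bar, 34 mm along it, rising 0.3 rad to the rear, where a rolled edge stands 3 mm proud. Pressed home this point goes 12 mm down and 7 mm rearward and the pad is nearly level. Nearby only the jaw's face plate is higher. x across the bar, y along it, tilting with the lever.
- caddy_center (a point): Centre of the glued wooden peg caddy, an open tray 160 mm across the bar, 120 mm along it, 60 mm high, 0.45 kg, loose on two pine battens 45 mm above the counter (its top at 105 mm), between screw pad and jaw with a few mm of play. To be left alone.
- canister: Closed clear plastic canister of wooden pegs with white lid, 100 mm across, 152 mm high, loose; origin at the centre of its underside. To be left alone.
- darning_egg: Wooden darning egg with handle lying down, egg 55 mm thick and 75 mm long, handle along its -x to 126 mm; origin under the egg. To be left alone.
- dish: Lavender ceramic trinket dish, 100 mm across, 28 mm high; origin at the centre of its underside. To be left alone.
Mind the look-alikes: they are no part of the job. What is meant by the part that bears caddy_center is not blue or orange, and is the larger of those in its own colour.

How it is judged:
On the way, in this order (a step that is already met when the one before it is completed fails the run):
1. the thumb lever is pressed down far enough to free the ratchet, the jaw still near its first notch (value of joint release above 0.22 rad and value of joint jaw below 0.02 m), for 0.04 s.
2. the jaw is pushed back to the stop bolt (value of joint jaw above 0.126 m), for 0.1 s.
At the end, for the whole second after the job is handed in: The jaw rests within 10 mm of the stop bolt (joint jaw above 0.126), the lever let go, the caddy within 15 mm of where it stood and level (value of joint jaw above 0.126 m and velocity of joint jaw between -0.005 and 0.005 m/s and distance of caddy_center from where it was at the start of the episode below 0.015 m and angle between caddy_center's own z axis and vertical below 0.08 rad); the robot touches nothing.
It fails at once if the caddy is lifted, tipped or pushed away (distance of caddy_center from where it was at the start of the episode above 0.02 m or height (world z) of caddy_center above 0.087 m or angle between caddy_center's own z axis and vertical above 0.12 rad).
It fails at once if a thing standing around the clamp is moved more than 20 mm (distance of any of canister, darning_egg, dish from where it was at the start of the episode above 0.02 m).
It also fails if it takes over 40 s, if anything falls off the work surface, if the arm or the gripper's body presses on something with over 40 N, if the wrist force passes 120 N, or if a joint passes its speed limit or range.

## Working session

There is one attempt and no reset: what is moved stays moved. The work goes in short steps, Python scripts to look and compute and a tool call to move; the robot and the scene stay as the last step left them, time stands still between calls to the robot, and variables do not carry over. Pictures are saved under pics/ and viewed, at most 10 in all, crops included, and the job is handed in when it is done.

Besides the shell and the picture viewer there is one more tool, called as name(argument=value, ...), one argument or row to a line, values as JSON. send_rows: Moves the arm, as the interface text tells. Its arguments: {"type":"object","properties":{"increments":{"type":"array","items":{"type":"array","items":{"type":"number"}}},"grip_force":{"type":"number"}},"required":["increments"]}

```bash
mkdir -p pics; cat > h.py <<'E'
from bench import *
import numpy as np, cv2
from scipy.spatial.transform import Rotation as R
def cam(s):
    o=np.array(s['orientation'],float)
    M=o if o.shape==(3,3) else (R.from_rotvec(o).as_matrix() if o.size==3 else R.from_quat(o).as_matrix())
    return M
def cloud(s):
    K=np.array([[s['fx'],0,s['cx']],[0,s['fy'],s['cy']],[0,0,1.]])
    h,w=s['range_z'].shape
    u,v=np.meshgrid(np.arange(w),np.arange(h))
    p=cv2.undistortPoints(np.stack([u,v],-1).reshape(-1,1,2).astype(np.float64),K,np.array([s['k1'],0,0,0.])).reshape(h,w,2)
    z=s['range_z'].astype(float)
    P=np.stack([p[...,0]*z,-p[...,1]*z,-z],-1)
    return P@cam(s).T+np.array(s['eye']), z>0
E
python3 - <<'E'
from h import *
for n in('top','side'):
    s=snapshot(n); cv2.imwrite(f'pics/{n}.png',cv2.resize(s['image'][...,::-1],(768,576),interpolation=cv2.INTER_CUBIC))
    print(n,s['eye'],s['orientation'],s['fx'],s['k1'],(s['range_z']>0).mean())
    np.savez(n,**{k:np.array(v) for k,v in s.items()})
print(read_state())
E
```

```text
top [ 0.42403661 -0.14803296  1.20726509] [ 0.07091927 -0.09014209 -1.5404789 ] 420.0125744910365 0.003679107012472804 0.9960174560546875
side [0.21496903 0.5830573  0.91596094] [ 0.22502493 -1.0126466  -2.52434997] 399.8346437380691 -0.0351794306960005 0.9958699544270834
{'clock': 0.1, 'joint_pos': array([ 1.09997561,  0.46828562, -0.01161433,  1.60354865,  0.006022  ,
        1.07145186, -0.05632473]), 'joint_vel': array([ 0.00060274, -0.0014784 ,  0.00022701, -0.00267635, -0.00014973,
       -0.00034301,  0.00188888]), 'joint_efforts': array([ 1.42485631e-03, -5.33515406e+01,  2.15114176e-02, -2.51959670e+01,
        1.14919132e-02,  4.33417430e-03,  1.87801186e-05]), 'position': array([ 0.2693992 , -0.59096541,  0.2304288 ]), 'eef_rot': array([-3.06846125e+00, -6.66464061e-01,  7.55343870e-04]), 'force': array([0.48164316, 0.4642964 , 0.71799994]), 'moment': array([ 0.02513548, -0.02306453, -0.02098748]), 'grasp_force': 0.0, 'finger_gap': 0.08544587941921797}
```

View pics/top.png

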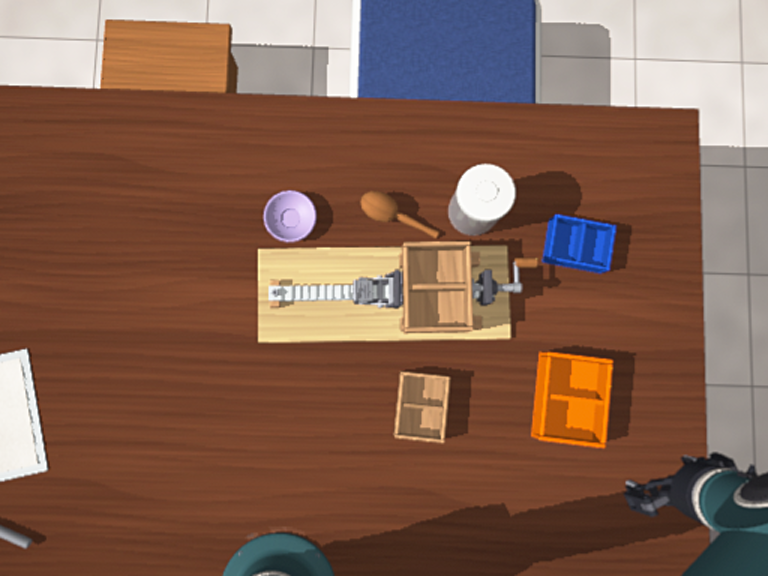

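View pics/side.png

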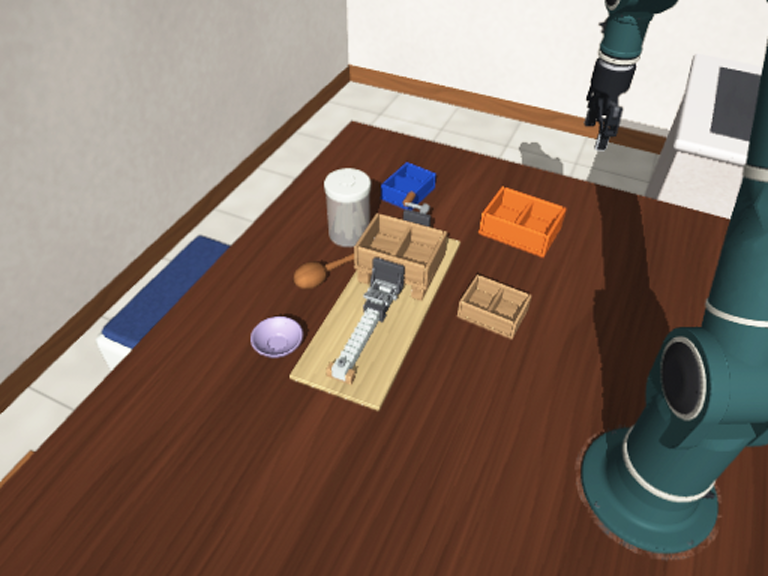

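The top view shows the clamp with the caddy at about (437,287), the jaw at (395,289), the lever at (368,291) and the stop bolt at (278,293). The dish, egg and canister lie on the far side, and the smaller tray and the blue and orange trays are look-alikes. The side view confirms this layout.

```bash
python3 - <<'E'
from h import *
s=dict(np.load('top.npz')); P,ok=cloud(s)
# board outline: mask pale yellow by z ~12mm
z=P[...,2]
m=(ok&(z>.006)&(z<.018)&(P[...,0]>.4)&(P[...,0]<.8)).astype(np.uint8)
n,l,st,c=cv2.connectedComponentsWithStats(m); print(st[1:][st[1:,4]>200])
i=1+np.argmax(st[1:,4]); q=P[l==i][:,:2].astype(np.float32)
print('board',cv2.minAreaRect(q*1000))
q2=P[(z>.098)&(z<.112)&(abs(P[...,0]-.57)<.15)][:,:2].astype(np.float32); print(len(q2),cv2.minAreaRect(q2*1000))
for v in range(184,206,2):
    print(v,[(u,*(P[v,u]*1000).round().astype(int)) for u in range(234,272,3)])
im=s['image'][130:250,160:360,::-1]; cv2.imwrite('pics/tc.png',cv2.resize(im,(800,480),interpolation=cv2.INTER_CUBIC))
E
```

```text
[[ 179  131   28   27  433]
 [ 314  163   25   26  458]
 [ 172  164  168   65 5413]
 [ 366  238   35   16  350]]
board ((556.0646362304688, -177.53453063964844), (182.25453186035156, 478.688232421875), 2.6472716331481934)
911 ((598.9889526367188, -282.2232666015625), (175.23155212402344, 241.96775817871094), 87.42030334472656)
184 [(234, np.int64(586), np.int64(-115), np.int64(14)), (237, np.int64(586), np.int64(-124), np.int64(16)), (240, np.int64(586), np.int64(-132), np.int64(16)), (243, np.int64(587), np.int64(-141), np.int64(8)), (246, np.int64(587), np.int64(-149), np.int64(12)), (249, np.int64(587), np.int64(-158), np.int64(11)), (252, np.int64(583), np.int64(-166), np.int64(43)), (255, np.int64(588), np.int64(-175), np.int64(12)), (258, np.int64(581), np.int64(-182), np.int64(63)), (261, np.int64(582), np.int64(-191), np.int64(56)), (264, np.int64(575), np.int64(-197), np.int64(108)), (267, np.int64(576), np.int64(-205), np.int64(105)), (270, np.int64(576), np.int64(-213), np.int64(105))]
186 [(234, np.int64(580), np.int64(-115), np.int64(15)), (237, np.int64(572), np.int64(-
[... 6035 characters left out ...]
(-214), np.int64(105))]
204 [(234, np.int64(528), np.int64(-117), np.int64(13)), (237, np.int64(529), np.int64(-125), np.int64(12)), (240, np.int64(529), np.int64(-134), np.int64(9)), (243, np.int64(530), np.int64(-142), np.int64(7)), (246, np.int64(529), np.int64(-151), np.int64(13)), (249, np.int64(530), np.int64(-160), np.int64(8)), (252, np.int64(527), np.int64(-168), np.int64(47)), (255, np.int64(530), np.int64(-177), np.int64(8)), (258, np.int64(526), np.int64(-184), np.int64(60)), (261, np.int64(527), np.int64(-192), np.int64(52)), (264, np.int64(524), np.int64(-199), np.int64(89)), (267, np.int64(531), np.int64(-211), np.int64(9)), (270, np.int64(523), np.int64(-214), np.int64(102))]
```

View pics/tc.png

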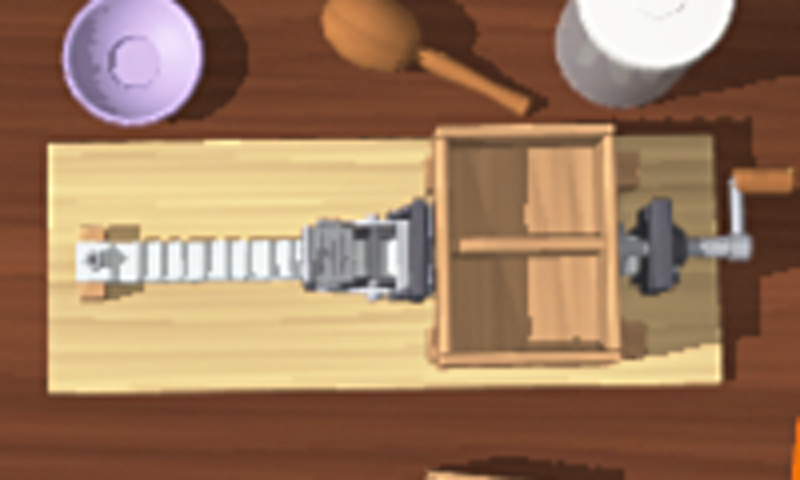

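The crop shows the pad at about (328,255), with its rear edge at 303, the face plate at (415,250), and the stop bolt at (105,258). Next I'll refine the clamp frame with both views.

```bash
python3 - <<'E'
from h import *
a=np.radians(2.65); c=np.array([.556,-.1775]); ex=np.array([np.cos(a),np.sin(a)]); ey=np.array([-np.sin(a),np.cos(a)])
for n in('top','side'):
    s=dict(np.load(n+'.npz')); P,ok=cloud(s)
    X=(P[...,:2]-c)@ex*1000; Y=(P[...,:2]-c)@ey*1000; Z=P[...,2]*1000
    b=ok&(Z>6)&(Z<18)&(abs(X)<130)&(abs(Y)<300)
    nn,l,st,_=cv2.connectedComponentsWithStats(b.astype(np.uint8)); i=1+np.argmax(st[1:,4])
    print(n,'board',cv2.minAreaRect(np.stack([X[l==i],Y[l==i]],1).astype(np.float32)))
    for nm,m in(('bar',ok&(Z>36)&(Z<50)&(abs(X)<30)&(Y>75)&(Y<190)),('pad',ok&(Z>57)&(Z<82)&(abs(X)<30)&(Y>15)&(Y<70)),('face',ok&(Z>96)&(Z<110)&(abs(X)<40)&(Y>-35)&(Y<-10))):
        print(nm,m.sum(),'X',np.percentile(X[m],[2,50,98]).round(1),'Y',np.percentile(Y[m],[2,50,98]).round(1),'Z',np.percentile(Z[m],[2,50,98]).round(1))
    m=ok&(abs(X)<16)
    for y in range(-40,80,4):
        k=m&(abs(Y-y)<2); 
        if k.sum(): print((y,k.sum(),np.percentile(Z[k],[50,95]).round().tolist()),end=' ')
    m=ok&(Z>50)&(Z<60)&(abs(X)<25)&(Y>190)
    print('bolt',m.sum(),Y[m].mean() if m.any() else 0)
E
```

```text
top board ((0.06298828125, -0.0375518798828125), (478.68817138671875, 182.2544708251953), 89.99727630615234)
bar 371 X [-12.6  -0.1  13.2] Y [ 77.6 131.  189.2] Z [36.2 39.8 46.4]
pad 188 X [-23.6   0.3  22.3] Y [24.7 38.9 54.9] Z [59.  66.2 75.9]
face 145 X [-31.6   0.3  32.8] Y [-34.  -23.3 -16.8] Z [ 97.1 102.  106.7]
(-40, np.int64(16), [103.0, 107.0]) (-36, np.int64(13), [105.0, 108.0]) (-32, np.int64(26), [83.0, 106.0]) (-28, np.int64(12), [98.0, 101.0]) (-24, np.int64(24), [102.0, 104.0]) (-20, np.int64(12), [103.0, 106.0]) (-16, np.int64(31), [84.0, 105.0]) (-12, np.int64(18), [52.0, 55.0]) (-8, np.int64(17), [51.0, 55.0]) (-4, np.int64(19), [42.0, 47.0]) (0, np.int64(13), [41.0, 45.0]) (4, np.int64(23), [43.0, 49.0]) (8, np.int64(11), [48.0, 50.0]) (12, np.int64(24), [46.0, 50.0]) (16, np.int64(11), [39.0, 44.0]) (20, np.int64(19), [39.0, 44.0]) (24, np.int64(14), [61.0, 66.0]) (28, np.int64(11), [64.0, 65.0]) (32, np.int64(23), [64.0, 66.0]) (36, np.int64(11), [67.0, 69.0]) (40, np.int64(21), [66.0, 70.0]) (44, np.int64(11), [69.0, 70.0]) (48, np.int64(21), [69.0, 72.0]) (5
[... 900 characters left out ...]
np.int64(7), [40.0, 46.0]) (0, np.int64(4), [49.0, 51.0]) (4, np.int64(8), [47.0, 49.0]) (8, np.int64(4), [49.0, 50.0]) (12, np.int64(4), [31.0, 51.0]) (16, np.int64(3), [14.0, 45.0]) (20, np.int64(1), [63.0, 63.0]) (24, np.int64(10), [63.0, 64.0]) (28, np.int64(14), [64.0, 66.0]) (32, np.int64(9), [65.0, 67.0]) (36, np.int64(16), [65.0, 69.0]) (40, np.int64(7), [68.0, 70.0]) (44, np.int64(22), [52.0, 71.0]) (48, np.int64(17), [51.0, 71.0]) (52, np.int64(36), [49.0, 75.0]) (56, np.int64(41), [47.0, 75.0]) (60, np.int64(12), [39.0, 42.0]) (64, np.int64(10), [34.0, 44.0]) (68, np.int64(24), [41.0, 45.0]) (72, np.int64(14), [39.0, 42.0]) (76, np.int64(9), [37.0, 42.0]) bolt 21 201.3364400369208
```

send_rows(
  increments=[
    [1, 0, 0, 0, 0, 0, -1],
    [1, 0, 0, 0, 0, 0, -1],
    [1, 0, 0, 0, 0, 0, -1],
    [1, 0, 0, 0, 0, 0, -1],
    [1, 0, 0, 0, 0, 0, -1],
    [1, 0, 0, 0, 0, 0, -1],
    [1, 0, 0, 0, 0, 0, -1],
    [1, 0, 0, 0, 0, 0, -1],
    [1, 0, 0, 0, 0, 0, -1],
    [1, 0, 0, 0, 0, 0, -1],
    [1, 0, 0, 0, 0, 0, -1],
    [1, 0, 0, 0, 0, 0, -1],
  ],
)

```text
clock: 1.1
position: [0.2694, -0.5912, 0.2307]
eef_rot: [-2.41, -2.013, -0.0]
force: [-0.4, 0.3, 1.2]
finger_gap: 0.0002
grasp_force: 0.0
```

send_rows(
  increments=[
    [1, 0, 0, 0, 0, 0, -1],
    [1, 0, 0, 0, 0, 0, -1],
    [1, 0, 0, 0, 0, 0, -0.87],
    [1, 0.9, 0.63, 0, 0, 0, 0],
    [1, 0.9, 0.63, 0, 0, 0, 0],
    [1, 0.9, 0.63, 0, 0, 0, 0],
    [1, 0.9, 0.63, 0, 0, 0, 0],
    [1, 0.9, 0.63, 0, 0, 0, 0],
    [1, 0.9, 0.63, 0, 0, 0, 0],
    [1, 0.9, 0.63, 0, 0, 0, 0],
    [1, 0.9, 0.63, 0, 0, 0, 0],
    [1, 0.9, 0.63, 0, 0, 0, 0],
  ],
)

```text
clock: 2.1
position: [0.3756, -0.4232, 0.2309]
eef_rot: [-2.169, -2.272, 0.0]
force: [0.1, 0.4, -0.2]
finger_gap: 0.0001
grasp_force: 0.0
```

send_rows(
  increments=[
    [1, 0.9, 0.63, 0, 0, 0, 0],
    [1, 0.9, 0.63, 0, 0, 0, 0],
    [1, 0.9, 0.63, 0, 0, 0, 0],
    [1, 0.9, 0.63, 0, 0, 0, 0],
    [1, 0.9, 0.63, 0, 0, 0, 0],
    [1, 0.9, 0.63, 0, 0, 0, 0],
    [1, 0.9, 0.63, 0, 0, 0, 0],
    [1, 0.9, 0.63, 0, 0, 0, 0],
    [1, 0.9, 0.63, 0, 0, 0, 0],
    [1, 0.9, 0.63, 0, 0, 0, 0],
    [1, 0.9, 0.63, 0, 0, 0, 0],
    [1, 0, 0, 0, 0, 0, 0],
  ],
)

```text
clock: 3.1
position: [0.5068, -0.2151, 0.2312]
eef_rot: [-2.161, -2.279, -0.004]
force: [0.4, 1.2, -0.3]
finger_gap: 0.0001
grasp_force: 0.0
```

send_rows(
  increments=[
    [1, 0.91, 0.65, 0, 0, 0, 0],
    [1, 0.91, 0.65, 0, 0, 0, 0],
    [1, 0.91, 0.65, 0, 0, 0, 0],
    [1, 0.91, 0.65, 0, 0, 0, 0],
    [1, 0, 0, 0.9, 0, 0, 0],
    [1, 0, 0, 0.9, 0, 0, 0],
    [1, 0, 0, 0.9, 0, 0, 0],
    [1, 0, 0, 0.9, 0, 0, 0],
    [1, 0, 0, 0.9, 0, 0, 0],
    [1, 0, 0, 0.9, 0, 0, 0],
    [1, 0, 0, 0.9, 0, 0, 0],
    [1, 0, 0, 0, 0, 0, 0],
  ],
)

```text
clock: 4.1
position: [0.5502, -0.1451, 0.1016]
eef_rot: [-2.165, -2.268, 0.006]
force: [-0.9, 0.2, -0.8]
finger_gap: -0.0
grasp_force: 0.0
```

```bash
python3 - <<'E'
from h import *
s=read_state(); print(s['position'],s['eef_rot'],s['force'])
s=snapshot('side'); im=s['image'][150:290,190:340,::-1]; cv2.imwrite('pics/s2.png',cv2.resize(im,(600,560),interpolation=cv2.INTER_CUBIC))
E
```

```text
[ 0.55022693 -0.14509105  0.10158142] [-2.16547933 -2.26765521  0.00581134] [-0.86144262  0.15083485 -0.84319887]
```

View pics/s2.png

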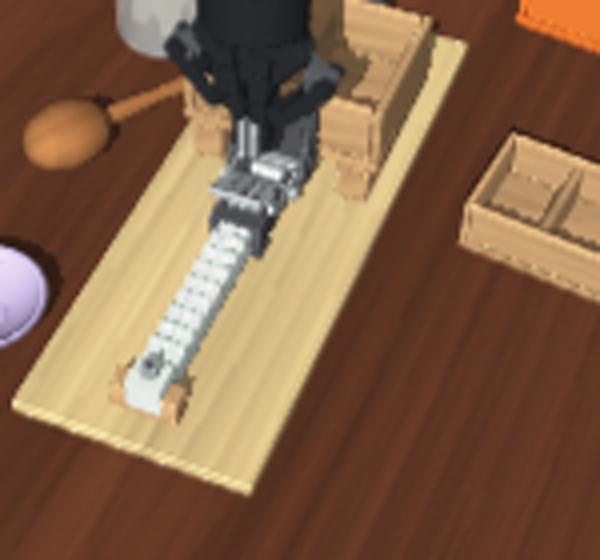

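The fingertips at (255,140) are over the thumb pad, which is at about (245,185). The path is clear, so I'll make a small correction and then come down to just above the pad.

send_rows(
  increments=[
    [1, 0.27, 0.23, 0, 0, 0, 0],
    [1, 0, 0, 0.5, 0, 0, 0],
    [1, 0, 0, 0.2, 0, 0, 0],
    [1, 0, 0, 0, 0, 0, 0],
    [1, 0, 0, 0, 0, 0, 0],
  ],
)

```text
clock: 4.57
position: [0.5574, -0.1394, 0.0913]
eef_rot: [-2.169, -2.273, 0.0]
force: [-0.1, -0.4, -1.3]
finger_gap: 0.0001
grasp_force: 0.0
```

send_rows(
  increments=[
    [1, 0, -0.13, 0.4, 0, 0, 0],
    [1, 0, 0, 0.4, 0, 0, 0],
    [1, 0, 0, 0.2, 0, 0, 0],
    [1, 0, 0, 0, 0, 0, 0],
    [1, 0, 0, 0, 0, 0, 0],
  ],
)

```text
clock: 4.98
position: [0.5546, -0.1394, 0.0708]
eef_rot: [-2.169, -2.272, 0.001]
force: [-0.2, -0.4, -0.5]
finger_gap: -0.0001
grasp_force: 0.0
```

send_rows(
  increments=[
    [1, 0.05, 0, 0.15, 0, 0, 0],
    [1, 0.06, 0, 0.15, 0, 0, 0],
    [1, 0.07, 0, 0.15, 0, 0, 0],
    [1, 0, 0, 0, 0, 0, 0],
  ],
)

```text
clock: 5.32
position: [0.5552, -0.1352, 0.0622]
eef_rot: [2.168, 2.273, 0.001]
force: [-0.5, 1.1, 2.6]
finger_gap: -0.0002
grasp_force: 1.6
```

send_rows(
  increments=[
    [1, 0.07, 0, 0.15, 0, 0, 0],
    [1, 0.07, 0, 0.15, 0, 0, 0],
    [1, 0, 0, 0, 0, 0, 0],
    [1, 0, 0, 0, 0, 0, 0],
  ],
)

```text
clock: 5.65
position: [0.5551, -0.1329, 0.0565]
eef_rot: [2.168, 2.272, 0.001]
force: [1.3, 1.6, 3.4]
finger_gap: 0.0005
grasp_force: 2.2
```

send_rows(
  increments=[
    [1, 0, 0, 0.12, 0, 0, 0],
    [1, 0, 0, 0.1, 0, 0, 0],
    [1, 0, 0, 0, 0, 0, 0],
  ],
)

```text
clock: 5.9
position: [0.5553, -0.1332, 0.0538]
eef_rot: [2.168, 2.272, -0.0]
force: [-4.2, 2.4, 17.7]
finger_gap: -0.0002
grasp_force: 8.7
```

```bash
python3 - <<'E'
from h import *
s=read_state(); print(s['position'],s['force'])
s=snapshot('side'); im=s['image'][180:270,210:310,::-1]; cv2.imwrite('pics/s3.png',cv2.resize(im,(660,594),interpolation=cv2.INTER_CUBIC))
E
```

```text
[ 0.55532373 -0.13315454  0.05377783] [-4.15930259  2.40843179 17.67691315]
```

View pics/s3.png

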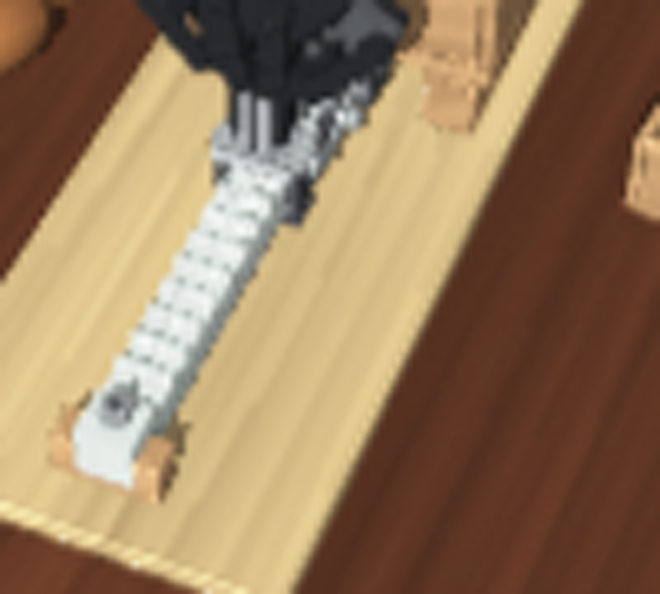

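The lever is on its stop: the force jumped to 17.7 N at z = 53.8 mm, and the fingertip sits on the pad at about (255,130). Now I'll slide the jaw rearward.

send_rows(
  increments=[
    [1, 0.1, 0, 0, 0, 0, 0],
    [1, 0.15, 0, 0, 0, 0, 0],
    [1, 0.2, 0, 0, 0, 0, 0],
    [1, 0.2, 0, 0, 0, 0, 0],
    [1, 0.2, 0, 0, 0, 0, 0],
    [1, 0, 0, 0, 0, 0, 0],
  ],
)

```text
clock: 6.45
position: [0.5546, -0.117, 0.0538]
eef_rot: [2.168, 2.27, -0.001]
force: [-3.2, -0.7, 17.2]
finger_gap: -0.0001
grasp_force: 8.4
```

```bash
cat > jaw.py <<'E'
from h import *
import sys
a=np.radians(2.65); c=np.array([.556,-.1775]); ex=np.array([np.cos(a),np.sin(a)]); ey=np.array([-np.sin(a),np.cos(a)])
st=read_state(); p=st['position']; print('tcp clamp',((p[:2]-c)@ex*1000).round(1),((p[:2]-c)@ey*1000).round(1),(p[2]*1000).round(1),st['force'].round(1))
s=snapshot('side'); P,ok=cloud(s)
X=(P[...,:2]-c)@ex*1000; Y=(P[...,:2]-c)@ey*1000; Z=P[...,2]*1000
h=[(y,int((ok&(abs(X)<33)&(abs(X)>18)&(Z>60)&(Z<102)&(abs(Y-y)<2)).sum())) for y in range(-36,150,4)]
print('face',[t for t in h if t[1]])
if len(sys.argv)>1: cv2.imwrite(sys.argv[1],cv2.resize(s['image'][130:290,170:350,::-1],(720,640),interpolation=cv2.INTER_CUBIC))
E
python3 jaw.py pics/s4.png
```

```text
tcp clamp 1.4 60.5 53.8 [-3.2 -0.7 17.2]
face [(-36, 26), (-32, 12), (-12, 2), (-4, 5), (0, 3), (64, 2), (72, 2)]
```

View pics/s4.png

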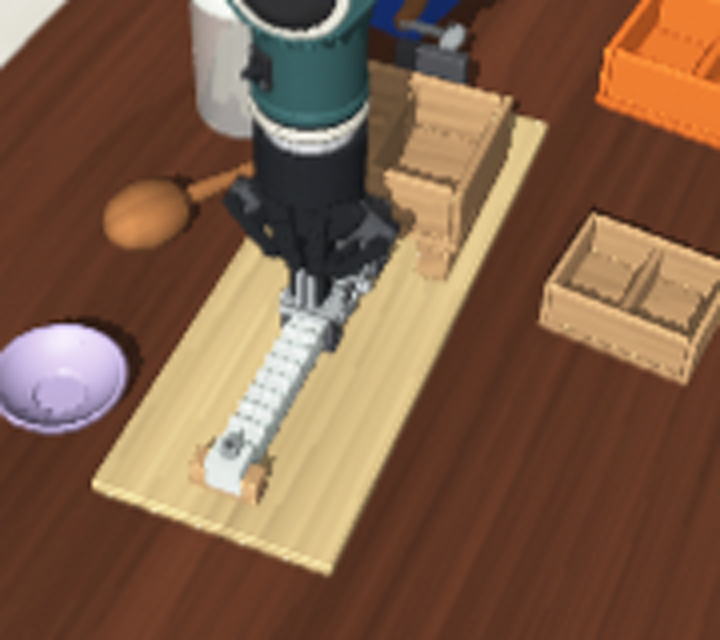

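The face plate has moved back with the fingertip, by about 16 mm for the 16 mm the TCP moved, and the caddy is still in place. I'll keep going.

send_rows(
  increments=[
    [1, 0.2, 0, 0, 0, 0, 0],
    [1, 0.25, 0, 0, 0, 0, 0],
    [1, 0.25, 0, 0, 0, 0, 0],
    [1, 0.25, 0, 0, 0, 0, 0],
    [1, 0.25, 0, 0, 0, 0, 0],
    [1, 0.25, 0, 0, 0, 0, 0],
    [1, 0.25, 0, 0, 0, 0, 0],
    [1, 0.25, 0, 0, 0, 0, 0],
    [1, 0.25, 0, 0, 0, 0, 0],
    [1, 0.25, 0, 0, 0, 0, 0],
  ],
)

```text
clock: 7.33
position: [0.5524, -0.0689, 0.0538]
eef_rot: [2.168, 2.269, -0.002]
force: [-2.9, -2.1, 17.3]
finger_gap: -0.0001
grasp_force: 8.5
```

```bash
python3 jaw.py
```

```text
tcp clamp 1.5 108.6 53.8 [-2.9 -2.1 17.3]
face [(-36, 40), (-32, 15), (36, 2), (40, 3), (44, 11), (48, 5), (112, 2), (120, 2)]
```

send_rows(
  increments=[
    [1, 0.25, 0, 0, 0, 0, 0],
    [1, 0.25, 0, 0, 0, 0, 0],
    [1, 0.25, 0, 0, 0, 0, 0],
    [1, 0.25, 0, 0, 0, 0, 0],
    [1, 0.25, 0, 0, 0, 0, 0],
    [1, 0.25, 0, 0, 0, 0, 0],
    [1, 0.25, 0, 0, 0, 0, 0],
    [1, 0.25, 0, 0, 0, 0, 0],
    [1, 0.25, 0, 0, 0, 0, 0],
    [1, 0.25, 0, 0, 0, 0, 0],
    [1, 0.25, 0, 0, 0, 0, 0],
    [1, 0.25, 0, 0, 0, 0, 0],
  ],
)

```text
clock: 8.38
position: [0.5497, -0.0087, 0.0537]
eef_rot: [2.168, 2.269, -0.001]
force: [-2.9, -2.3, 17.5]
finger_gap: -0.0001
grasp_force: 8.7
```

```bash
python3 jaw.py
```

```text
tcp clamp 1.5 168.9 53.7 [-2.9 -2.3 17.5]
face [(-36, 75), (-32, 16), (92, 1), (100, 2), (104, 13), (108, 11)]
```

send_rows(
  increments=[
    [1, 0.15, 0, 0, 0, 0, 0],
    [1, 0.15, 0, 0, 0, 0, 0],
    [1, 0.15, 0, 0, 0, 0, 0],
    [1, 0.1, 0, 0, 0, 0, 0],
    [1, 0.1, 0, 0, 0, 0, 0],
    [1, 0, 0, 0, 0, 0, 0],
    [1, 0, 0, 0, 0, 0, 0],
  ],
)

```text
clock: 9.02
position: [0.5491, 0.0041, 0.0537]
eef_rot: [2.168, 2.269, -0.001]
force: [-2.9, -2.3, 17.9]
finger_gap: -0.0002
grasp_force: 8.8
```

```bash
python3 jaw.py
```

```text
tcp clamp 1.5 181.7 53.7 [-2.9 -2.3 17.9]
face [(-36, 69), (-32, 21), (112, 6), (116, 12), (120, 12)]
```

send_rows(
  increments=[
    [1, 0.1, 0, 0, 0, 0, 0],
    [1, 0.1, 0, 0, 0, 0, 0],
    [1, 0.1, 0, 0, 0, 0, 0],
    [1, 0, 0, 0, 0, 0, 0],
  ],
)

```text
clock: 9.4
position: [0.5493, 0.0068, 0.0536]
eef_rot: [2.169, 2.265, -0.005]
force: [-0.6, -9.5, 15.7]
finger_gap: -0.0001
grasp_force: 7.5
```

```bash
python3 jaw.py pics/s5.png
```

```text
tcp clamp 1.8 184.5 53.6 [-0.6 -9.5 15.7]
face [(-36, 71), (-32, 21), (108, 3), (112, 11), (116, 10), (120, 17)]
```

View pics/s5.png

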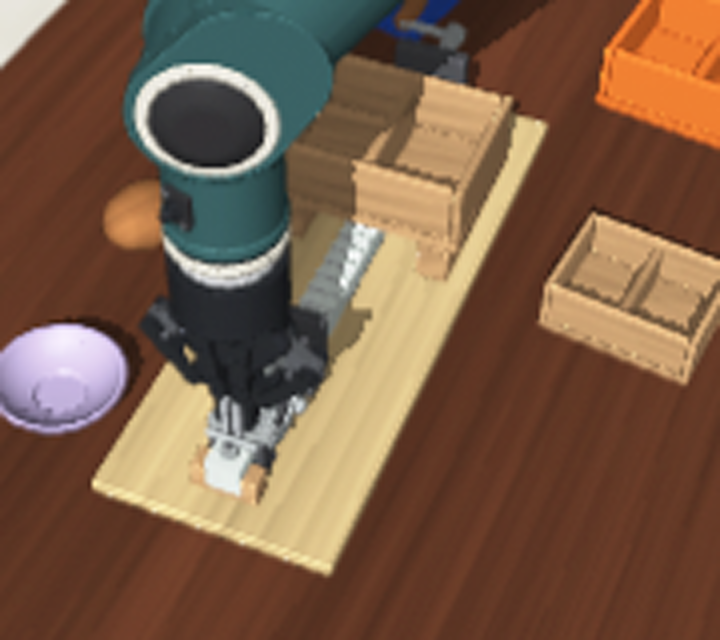

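The jaw is against the stop bolt: the push force rose to 9.5 N and the saddle touches the bolt at (232,448). The caddy and dish have not moved. Now I'll lift straight up.

send_rows(
  increments=[
    [1, 0, 0, -0.2, 0, 0, 0],
    [1, 0, 0, -0.2, 0, 0, 0],
    [1, 0, 0, -0.2, 0, 0, 0],
    [1, 0, 0, -0.3, 0, 0, 0],
    [1, 0, 0, -0.4, 0, 0, 0],
    [1, 0, 0, -0.8, 0, 0, 0],
    [1, 0, 0, -1, 0, 0, 0],
    [1, 0, 0, -1, 0, 0, 0],
    [1, 0, 0, -1, 0, 0, 0],
    [1, 0, 0, -1, 0, 0, 0],
    [1, 0, 0, -1, 0, 0, 0],
    [1, 0, 0, -1, 0, 0, 0],
  ],
)

```text
clock: 10.45
position: [0.5472, 0.0126, 0.2149]
eef_rot: [-2.167, -2.273, 0.0]
force: [-0.2, 0.2, -0.0]
finger_gap: 0.0001
grasp_force: 0.0
```

send_rows(
  increments=[
    [1, 0, -1, 0, 0, 0, 0],
    [1, 0, -1, 0, 0, 0, 0],
    [1, 0, -1, 0, 0, 0, 0],
    [1, 0, -1, 0, 0, 0, 0],
    [1, 0, 0, 0, 0, 0, 0],
    [1, 0, 0, 0, 0, 0, 0],
    [1, 0, 0, 0, 0, 0, 0],
  ],
)

```text
clock: 11.03
position: [0.4685, 0.0084, 0.2142]
eef_rot: [2.168, 2.273, 0.001]
force: [-0.2, -0.7, -0.8]
finger_gap: -0.0001
grasp_force: 0.0
```

```bash
python3 jaw.py pics/s6.png
```

```text
tcp clamp -78.8 189.7 214.2 [-0.2 -0.7 -0.8]
face [(104, 1), (108, 4), (112, 10), (116, 28), (120, 48), (124, 16), (128, 15)]
```

View pics/s6.png

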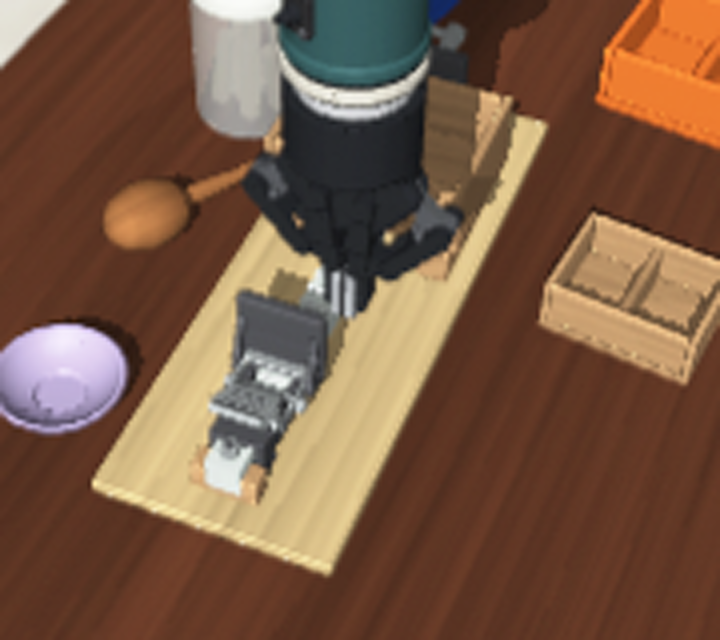

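The jaw is resting at the stop bolt, about 136 mm back, with the lever up at (250,400). The caddy, dish, egg and canister look undisturbed and the arm is clear.

```bash
python3 -c "
from bench import *
print(close_job())"
```

```text
the job is handed in; nothing more can be done
None
```

The jaw was pushed back about 136 mm to the stop bolt with the lever held down, then the lever was let go and the arm moved clear; the caddy and surrounding things looked unmoved, and the job is handed in (no verdict was returned).

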